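# Pack the last cutter in the sloped case and press the lid home

### The arm

A 6-joint arm with a two-finger parallel gripper is mounted at the origin on a cart in front of the work surface, level with it; the furniture and walls round the work are solid. World frame = base frame: x ahead of the robot, y to its left, z up, the work surface at z = 0. Lengths are in m, angles in rad, forces in N, time in s.
With the tool pointing down it reaches from about 0.2 to 0.875 m from the base axis. Payload 3.4 kg.
Tool frame: the origin (TCP) lies at the very end of the fingers, on their centre line; the grasp point (between the pads) lies 19 mm behind it (pinch_z is the z of the grasp point in the tool frame, in m); z points along the fingers, y is the line along which they close (so a half turn about z gives the same grasp; the last joint's range is limited). The gripper opens to 94 mm and grips with 3 to 60 N. Pads are 16 mm wide; open, the fingers measure 119 mm over their backs; the gripper's body (75 mm by 177 mm) begins 78 mm behind the grasp point.
Start: joints at [1.065, 0.276, 1.505, -0, 1.361, -0.121], TCP at [0.216, 0.533, 0.205] pointing down, gripper open.
Joint ranges: [-2.89, 2.89], [-0.75, 2.08], [0.22, 2.7], [-1.18, 4.32], [0.11, 2.71], [-2.7, 2.7]. Speed limits (rad/s): [2.57, 2.57, 3.14, 3.14, 3.14, 3.14].

### API

Orientations are given as a rotation vector (axis times angle).
In Python, from bench import get_obs, grab_frame, get_calibration, finish_job, trace, landmark_of, pinch_z gives the robot as it stands. The module is installed in compiled form; this text tells all that it offers.
- The arm moves only by the tool arm_command, never from a script. Its arguments are lists of equal length, an entry for each row: "grip": the finger opening in mm, from 0 to 94; "slide": the shift along the tool's x, y, z in units of 60 mm (1.0 is 60 mm), a list of three; "rotation": the turn, a rotation vector about the tool's x, y, z in units of 10 degrees (1.0 is 10 degrees), a list of three. A call has exactly 8 rows; each row shifts and turns the commanded pose from where the row before left it, along the tool's axes as they then stand; what a row does not reach is not made up. A row lasts 1/8 s, in which the tool goes at most 62.5 mm and 10.7 degrees, less where a joint would pass 70% of its speed; a pose out of reach is approached as far as the arm can. A call is refused whole if a number of a shift passes 1 or a number of a turn 1, either way. A call with a gripper value outside its range is refused whole. The fingers move at their own pace and stop on an object; the grip force is fixed at half the most. Time passes only in rows, so rows that do not move let the fingers close, or fill a call up. It gives the time, the measured TCP pose, the force, the opening and the grip force at its end, in the units of the state.
- get_obs(): the state, without advancing time (a new reading comes with each control period).
- grab_frame(name): name is "scene" or "top" or "wrist"; returns the picture (400x640x3 uint8, blue, green, red); there is no depth.
- get_calibration(name): a dict with "mtx" (3x3 intrinsics, pixels), "dist_coeffs" ([k1, k2, p1, p2, k3] as OpenCV has them; the pictures are not rectified), "rvec" (rotation vector, rad) and "tvec" (3), from world to camera coordinates, as OpenCV has them; the wrist camera has in their place "T_tool_cam" (4x4, takes a point from camera to tool coordinates, whose origin is the TCP and whose axes are the flange's). Camera axes: x right, y down, z forward; pixel columns grow to the right and rows downward; lengths in m; the calibration is good to about 2 mm. A picture is of the moment at which its call begins: read the wrist's pose just before it. get_calibration takes no time and is no camera call.
- finish_job(): hands the job in; it is judged then, once.
Trained networks look in the newest picture that a camera, given by its name, has taken for a name from the list of things; names that differ only in an ending like _2 or _b are one class to them, and where a whole thing is asked for, a point or a joint stands for the part that bears it (a point fixed in the world has none). Each returns a list of dicts, best first, with "p" (0 to 1); they miss things now and then, are a little off and sometimes report something else, mostly with a low value. They report only what shows in the picture. A call takes as long as a camera call. They do not tell look-alikes from the thing itself.
- trace(camera, label): "pixels" (400x640 bool, what is visible of it).
- landmark_of(camera, label): "location" ([x, y, z] in m, in the coordinates of the camera as it stood for that picture, good to about 4 mm: a listed point, or the origin of a listed thing).
The state is a dict: "time_s": time; "q": joint angles; "joint_velocities": joint speeds; "joint_efforts": joint torques, N m; "tool_pos": TCP position; "orientation": TCP orientation; "contact_force": force on the tool from outside, world axes, zero at the start; "torque": the same for the moment, N m; "opening": opening from 0.0 (shut) to 1.0 (fully open); "grasp_force": force on a finger pad.
Only numpy, scipy, OpenCV 4.12 (cv2) and the standard library are available. Lean on these libraries where they do the work, as an engineer would, in place of code of your own. Each camera call takes 0.05 s, during which the arm holds its last target. There are 200 camera calls.

### The job

Lay the short stubby cutter that is loose on the bench lengthwise in the empty middle lane of the sloped cutter case, either end up, and let go of it. Then swing the case's lid shut over the row and press on its front edge until it has passed the spring catch and is fully home; leave the long slim cutter where it lies.

Things in the scene. Friction and masses are not known exactly. Their poses are not given: they have to be found in the camera images.
- cutter: loose stubby steel milling cutter lying on its side on the bench, 101 mm long, 39 mm over the fluted head and 44 mm high, with a thinner plain shank at one end. Origin: the middle of its underside; its long axis is y; z is up. It is taken across y near its middle (about 30 mm wide there)
- long_cutter: loose long slim cutter with a dark head, 127 mm long and 32 mm thick, lying on the bench; not part of the job. Origin: middle of its underside; its long axis is y
- stand: wooden stand that carries the cutter case, fixed, 165 mm deep (x), 250 mm wide (y). Origin: centre of its foot on the bench; x points to the back, away from the case's open front; z up
- lane (a point): centre of the floor of the empty middle lane. Axes: x up the slope along the lanes to the hinge, y across the lanes, z square to the sloping floor. Lanes are 142 mm long, 75 mm apart; in each, two rubber rails, 10 mm high, 41 mm apart; a cutter lies between them on the floor. The two outer lanes hold fixed cutters of the same size
- hinge_line (a point): middle of the lid's hinge, on the case's back edge, 80 mm up the slope from the lane centre and 26 mm above the lane floor; frame as that of lane; the lid turns about y
- lid_pad (a point): centre of the top of the rubber thumb pad (30 x 80 mm) near the front edge of the lid's outer face: 135 mm from the hinge line along the lid and 33 mm off it outward. x along the lid towards the hinge, y along the hinge, z outward. The lid is a grey metal cover, 158 mm from hinge to front edge, 236 mm wide, 29 mm deep; its outer face is 4 mm under the pad's top
- lid (a joint): lid angle, rad: 0 fully home, about 1.6 square to the case floor. It stands open leaning over the case, has a stiff hinge and stays where it is left. In front, the lid's lip meets a spring catch at about 0.08 rad; it takes about 10 N on the pad to snap past it, then the lid stays at 0
- tray: the cutter case: aluminium tray, 150 mm long (x) by 232 mm wide (y), fixed on the stand, sloping 24 degrees with its low edge in front. Origin: centre of its underside, 5 mm under the lane's floor centre; axes as those of lane (z leans 24 degrees from vertical to the front). Its walls stand 25 mm above the lane floor
Not all that is in view belongs to the job. What is shaped like the cutter but orange is not meant.

How it is judged:
By the outcome, as a careful person would: the job done as asked, in the order asked, and still so for the second after the job is handed in, with the robot touching nothing.
It also fails if it takes over 64 s, if anything falls off the work surface, if the arm or the gripper's body presses on something with over 40 N, if the wrist force passes 120 N, or if a joint passes its speed limit or range.

## Working session

There is one attempt and no reset: what is moved stays moved. The work goes in short steps, Python scripts to look and compute and a tool call to move; the robot and the scene stay as the last step left them, time stands still between calls to the robot, and variables do not carry over. Pictures are saved under pics/ and viewed, at most 10 in all, crops included, and the job is handed in when it is done.

Besides the shell and the picture viewer there is one more tool, called after "Emit:" as name(argument=value, ...) on one line, values as JSON. arm_command: Moves the arm, as the interface text tells. Its arguments: {"type":"object","properties":{"grip":{"type":"array"},"slide":{"type":"array"},"rotation":{"type":"array"}},"required":["grip","slide","rotation"]}

```bash
mkdir -p pics
cat > h.py <<'E'
import numpy as np, cv2
from scipy.spatial.transform import Rotation as R
from bench import *
def cam(name):
    c=get_calibration(name)
    if 'T_tool_cam' in c:
        o=get_obs(); T=np.eye(4); T[:3,:3]=R.from_rotvec(o['orientation']).as_matrix(); T[:3,3]=o['tool_pos']
        return c, T@np.array(c['T_tool_cam'])
    T=np.eye(4); T[:3,:3]=R.from_rotvec(np.ravel(c['rvec'])).as_matrix(); T[:3,3]=np.ravel(c['tvec'])
    return c, np.linalg.inv(T)
def lm(name,label,T):
    return [(round(d['p'],2),np.round((T@np.append(d['location'],1))[:3],4)) for d in landmark_of(name,label)]
def ray(c,T,uv):
    p=cv2.undistortPoints(np.array([[uv]],float),np.array(c['mtx']),np.array(c['dist_coeffs']))[0,0]
    d=T[:3,:3]@np.append(p,1); return T[:3,3],d
def onz(c,T,uv,z):
    o,d=ray(c,T,uv); return o+d*(z-o[2])/d[2]
def proj(c,T,P):
    Ti=np.linalg.inv(T); return cv2.projectPoints(np.array(P,float).reshape(-1,1,3),cv2.Rodrigues(Ti[:3,:3])[0],Ti[:3,3],np.array(c['mtx']),np.array(c['dist_coeffs']))[0][:,0]
def tri(rays):
    A=0;b=0
    for o,d in rays:
        d=d/np.linalg.norm(d);M=np.eye(3)-np.outer(d,d);A=A+M;b=b+M@o
    return np.linalg.solve(A,b)
E
cat > a.py <<'E'
from h import *
o=get_obs();print(o['time_s'],o['tool_pos'],o['orientation'],pinch_z if not callable(pinch_z) else pinch_z())
for n in ('scene','top','wrist'):
    c,T=cam(n); im=grab_frame(n); cv2.imwrite(f'pics/{n}0.png',im)
    print(n,T[:3,3].round(3),T[:3,2].round(2))
    for l in ('cutter','long_cutter','stand','lane','hinge_line','lid_pad'):
        print(' ',l,lm(n,l,T)[:4])
E
python3 a.py
```

```text
0.0 [0.2155707  0.5324694  0.20463404] [-6.00619355e-01 -3.08309842e+00  2.62650673e-03] -0.0188
scene [-0.114 -0.738  0.639] [ 0.59  0.66 -0.46]
  cutter [(0.84, array([ 0.4729, -0.0662, -0.0017])), (0.8, array([0.4745, 0.1787, 0.001 ]))]
  long_cutter [(0.59, array([0.4719, 0.3687, 0.0015]))]
  stand [(0.97, array([ 0.6381, -0.3098, -0.    ])), (0.6, array([ 0.6856, -0.3533,  0.1322]))]
  lane [(0.84, array([ 0.6385, -0.3137,  0.0755])), (0.2, array([0.4754, 0.3693, 0.0018]))]
  hinge_line [(0.86, array([ 0.682 , -0.3532,  0.1274]))]
  lid_pad [(0.94, array([ 0.6646, -0.3346,  0.2664]))]
top [0.456 0.007 1.461] [ 0.07 -0.01 -1.  ]
  cutter [(0.82, array([ 0.4665, -0.0589,  0.0039])), (0.48, array([ 0.4761,  0.1833, -0.001 ]))]
  long_cutter [(0.82, array([ 0.4731,  0.3725, -0.0052]))]
  stand [(0.69, array([ 0.6429, -0.3075, -0.002 ]))]
  lane [(0.98, array([ 0.6394, -0.3078,  0.0752]))]
  hinge_line [(0.79, array([ 0.6919, -0.3536,  0.1321])), (0.63, array([ 6.472e-01, -3.063e-01,  6.000e-04]))]
  lid_pad [(0.95, array([ 0.6631, -0.3268,  0.267 ]))]
wrist [0.147 0.56  0.384] [ 0.24 -0.1  -0.97]
  cutter []
  long_cutter [(0.84, array([0.4761, 0.3705, 0.0011]))]
  stand []
  lane []
  hinge_line []
  lid_pad []
```

View pics/scene0.png

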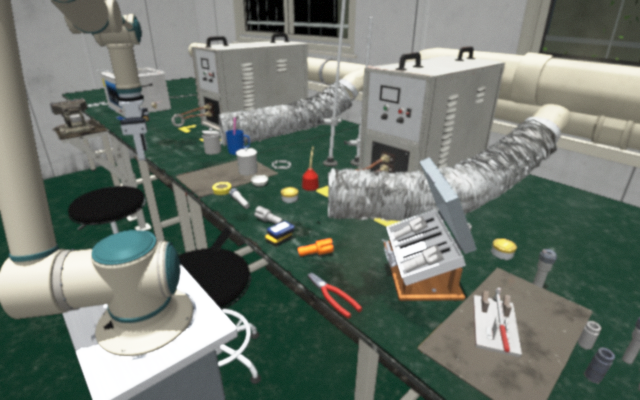

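View pics/top0.png

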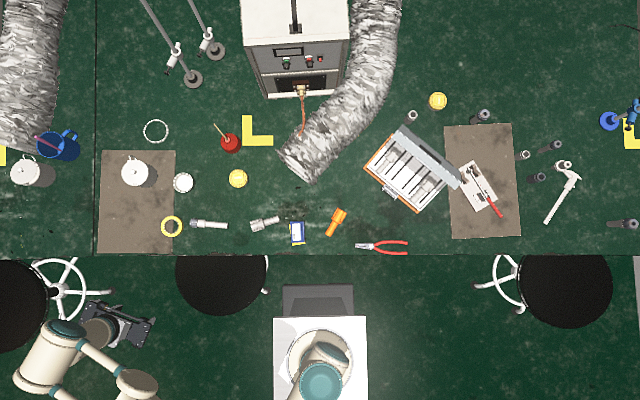

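The scene picture shows the steel stubby cutter near (266,214) and the orange lookalike at (317,247). In the top picture the steel one is at (264,223), world about (0.475, 0.181), the long cutter is at (208,224), and the case is near (412,170) with its lid up and leaning to the front.

```bash
cat > plan.py <<'E'
from h import *
def plan(p,Rt,lead=''):
    """units for going from the present pose to position p, rotation matrix Rt (all shift in current axes first)"""
    o=get_obs();R0=R.from_rotvec(o['orientation']).as_matrix()
    d=R0.T@(np.array(p)-o['tool_pos']);w=R.from_matrix(R0.T@Rt).as_rotvec()
    print(lead,'slide',(d/.06).round(3),'rot',(np.degrees(w)/10).round(3))
def down(yaw):  # tool z down, tool y horizontal at yaw
    y=np.array([np.cos(yaw),np.sin(yaw),0]);z=np.array([0,0,-1.]);return np.c_[np.cross(y,z),y,z]
def axis(name,label,near,z,c,T):
    r=[]
    for d in trace(name,label):
        v,u=np.nonzero(d['pixels'])
        P=np.array([onz(c,T,(a,b),z) for a,b in zip(u,v)])[:,:2]
        m=P.mean(0)
        _,s,V=np.linalg.svd(P-m,full_matrices=False); e=(P-m)@V.T
        mid=(e.max(0)+e.min(0))/2@V+m
        r.append((round(d['p'],2),len(u),mid.round(4),np.degrees(np.arctan2(V[0,1],V[0,0])).round(1),np.ptp(e,axis=0).round(3)))
    return r
E
python3 - <<'E'
from plan import *
c,T=cam('top');grab_frame('top')
print(axis('top','cutter',0,.02,c,T));print(axis('top','lid_pad',0,.26,c,T)); print(axis('top','stand',0,.0,c,T))
for a in (-60,120): plan([.44,.18,.22],down(np.radians(a)),a)
E
```

```text
[(0.65, 259, array([ 0.47  , -0.0594]), np.float64(149.1), array([0.101, 0.04 ]))]
[(0.76, 1546, array([ 0.655, -0.324]), np.float64(-131.9), array([0.243, 0.061])), (0.73, 4434, array([ 0.6148, -0.2872]), np.float64(61.3), array([0.264, 0.203]))]
[(0.83, 4626, array([ 0.6497, -0.3432]), np.float64(61.8), array([0.327, 0.258]))]
-60 slide [-5.67  -4.05  -0.242] rot [ 0.0000e+00 -1.0000e-03  1.2795e+01]
120 slide [-5.67  -4.05  -0.242] rot [ 0.     0.    -5.205]
```

Run:
```python
from plan import *
plan([.43,.185,.22],down(np.radians(21)))
```

```text
slide [-5.485 -4.036 -0.242] rot [ 1.000e-03 -0.000e+00  4.695e+00]
```

Emit:
arm_command(grip=[94,94,94,94,94,94,94,94], slide=[[-0.69,-0.504,-0.03],[-0.69,-0.504,-0.03],[-0.69,-0.504,-0.03],[-0.69,-0.504,-0.03],[-0.69,-0.504,-0.03],[-0.69,-0.504,-0.03],[-0.69,-0.504,-0.03],[-0.69,-0.504,-0.03]], rotation=[[0,0,0],[0,0,0],[0,0,0],[0,0,0],[0,0,0],[0,0,0],[0,0,0],[0,0,0]])

```text
time_s: 2.25
tool_pos: [0.4328, 0.183, 0.2202]
orientation: [0.601, 3.083, 0.001]
contact_force: [1.1, -0.3, 0.5]
opening: 1.001
grasp_force: 0.0
```

Emit:
arm_command(grip=[94,94,94,94,94,94,94,94], slide=[[0,0,0],[0,0,0],[0,0,0],[0,0,0],[0,0,0],[0,0,0],[0,0,0],[0,0,0]], rotation=[[0,0,0.78],[0,0,0.78],[0,0,0.78],[0,0,0.78],[0,0,0.78],[0,0,0.78],[0,0,0],[0,0,0]])

```text
time_s: 3.25
tool_pos: [0.432, 0.1844, 0.2199]
orientation: [1.773, 2.593, 0.0]
contact_force: [0.1, 0.0, 0.4]
opening: 0.997
grasp_force: 0.0
```

```bash
cat > b.py <<'E'
from plan import *
import sys
o=get_obs();print(o['time_s'],o['tool_pos'].round(4) if hasattr(o['tool_pos'],'round') else o['tool_pos'],o['orientation'])
c,T=cam('wrist');cv2.imwrite(f'pics/w{sys.argv[1]}.png',grab_frame('wrist'))
print(lm('wrist','cutter',T)); print(axis('wrist','cutter',0,.02,c,T)); print(lm('wrist','long_cutter',T))
E
python3 b.py 1
```

```text
3.25 [0.432  0.1844 0.2199] [1.77347220e+00 2.59310682e+00 2.00214388e-04]
[(0.98, array([ 0.4733, -0.0622,  0.0011])), (0.97, array([ 0.4769,  0.1806, -0.0038]))]
[(0.86, 988, array([ 0.4873, -0.0733]), np.float64(-32.4), array([0.081, 0.043])), (0.79, 1834, array([0.4749, 0.1795]), np.float64(-74.5), array([0.104, 0.039]))]
[(0.59, array([0.4759, 0.368 , 0.0009]))]
```

View pics/w1.png

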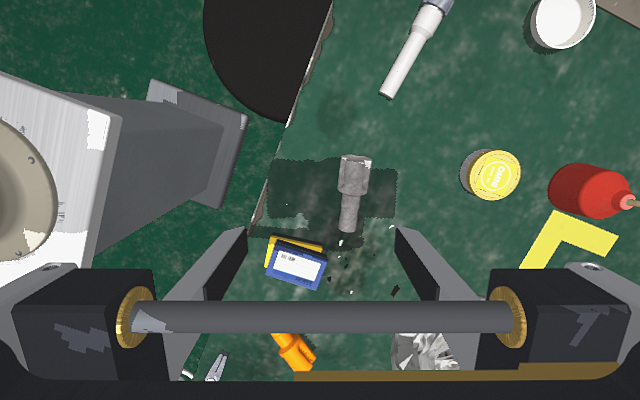

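The wrist picture shows the steel cutter at (352,195), head up at (352,175), shank end at (348,230). The fingers (245,230) and (397,230) are nearly square to it.

Run:
```python
from plan import *
plan([.475,.180,.14],down(np.radians(17)))
```

```text
slide [-0.328  0.641  1.331] rot [ 0.001 -0.     0.419]
```

Emit:
arm_command(grip=[94,94,94,94,94,94,94,94], slide=[[-0.11,0.21,0.44],[-0.11,0.21,0.44],[-0.11,0.22,0.45],[0,0,0],[0,0,0],[0,0,0],[0,0,0],[0,0,0]], rotation=[[0,0,0],[0,0,0],[0,0,0],[0,0,0.42],[0,0,0],[0,0,0],[0,0,0],[0,0,0]])

```text
time_s: 4.45
tool_pos: [0.4751, 0.1799, 0.1404]
orientation: [1.869, 2.525, 0.001]
contact_force: [-0.7, -0.0, -0.1]
opening: 0.998
grasp_force: 0.0
```

```bash
python3 b.py 2
```

```text
4.45 [0.4751 0.1799 0.1404] [1.86887097e+00 2.52467643e+00 1.08733440e-03]
[(0.92, array([ 0.4725, -0.0587,  0.0018])), (0.79, array([ 0.4753,  0.1797, -0.001 ]))]
[(0.97, 1125, array([ 0.4607, -0.0487]), np.float64(-27.8), array([0.078, 0.037])), (0.57, 2964, array([0.4754, 0.1797]), np.float64(-73.5), array([0.103, 0.039]))]
[]
```

View pics/w2.png

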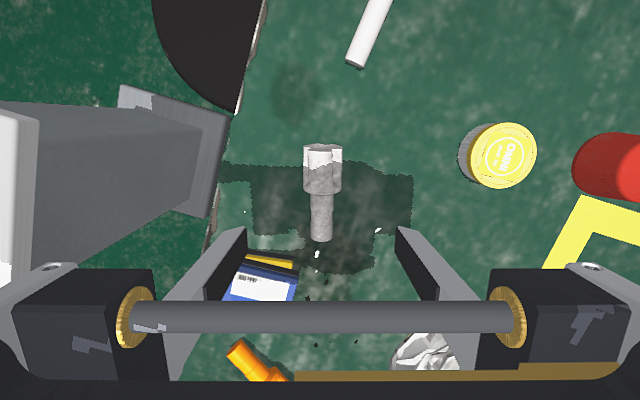

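The second view shows the cutter under the TCP: head (303–341, 145–190), shank down to (320,240). Both views agree on (0.4755, 0.1797) at axis height 0.02. I'll zoom in on the middle.

Run:
```python
from plan import *
im=cv2.imread('pics/w2.png')[130:255,270:375]
cv2.imwrite('pics/w2z.png',cv2.resize(im,None,fx=4.7,fy=4.7,interpolation=cv2.INTER_CUBIC))
c,T=cam('wrist');print(proj(c,T,[[.4755,.1797,.03],[.4755,.1797,.0]]).round(1))
```

```text
[[322.2 196.5]
 [322.1 189.8]]
```

View pics/w2z.png

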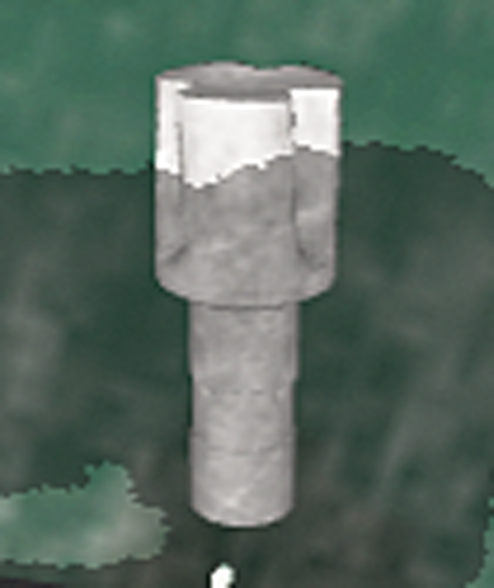

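Run:
```python
from plan import *
plan([.4727,.1893,.011],down(np.radians(16.2)))
```

```text
slide [0.161 0.009 2.153] rot [ 0.002 -0.     0.077]
```

Emit:
arm_command(grip=[94,94,94,94,94,94,94,94], slide=[[0.16,0.01,0],[0,0,0.5],[0,0,0.5],[0,0,0.5],[0,0,0.35],[0,0,0.3],[0,0,0],[0,0,0]], rotation=[[0,0,0.08],[0,0,0],[0,0,0],[0,0,0],[0,0,0],[0,0,0],[0,0,0],[0,0,0]])

```text
time_s: 5.65
tool_pos: [0.4733, 0.1896, 0.0116]
orientation: [1.887, 2.511, 0.001]
contact_force: [0.4, 1.4, -0.8]
opening: 0.997
grasp_force: 0.0
```

Emit:
arm_command(grip=[20,20,20,20,20,20,20,20], slide=[[0,0,0],[0,0,0],[0,0,0],[0,0,0],[0,0,0],[0,0,0],[0,0,0],[0,0,0]], rotation=[[0,0,0],[0,0,0],[0,0,0],[0,0,0],[0,0,0],[0,0,0],[0,0,0],[0,0,0]])

```text
time_s: 6.65
tool_pos: [0.4729, 0.1893, 0.0111]
orientation: [1.887, 2.511, 0.0]
contact_force: [0.5, 0.1, 0.1]
opening: 0.252
grasp_force: 30.0
```

Emit:
arm_command(grip=[20,20,20,20,20,20,20,20], slide=[[0,0,-0.2],[0,0,-0.5],[0,0,-0.8],[0,0,-0.8],[0,0,-0.8],[0,0,-0.4],[0,0,0],[0,0,0]], rotation=[[0,0,0],[0,0,0],[0,0,0],[0,0,0],[0,0,0],[0,0,0],[0,0,0],[0,0,0]])

```text
time_s: 7.65
tool_pos: [0.4717, 0.1889, 0.2199]
orientation: [-1.886, -2.51, 0.003]
contact_force: [0.0, -0.5, -1.7]
opening: 0.245
grasp_force: 30.0
```

Run:
```python
from plan import *
im=grab_frame('wrist');ct,Tt=cam('scene');s=grab_frame('scene')
c,T=cam('wrist');print(lm('wrist','cutter',T),get_obs()['contact_force'],get_obs()['torque'])
print(lm('scene','cutter',Tt))
p=proj(ct,Tt,[get_obs()['tool_pos']])[0].astype(int);print(p)
s=s[max(p[1]-60,0):p[1]+40,p[0]-60:p[0]+60]
a=im[100:400,100:540]; b=cv2.resize(s,(360,300),interpolation=cv2.INTER_CUBIC)
cv2.imwrite('pics/lift.png',np.hstack([a,b]))
for n,T in(('lane',0),):
  pass
```

```text
[(0.78, array([ 0.4717, -0.0609, -0.0009])), (0.66, array([0.4702, 0.1789, 0.2066]))] [-0.27837709  0.79172458 -1.64869736] [-0.01679363  0.03482742  0.0293262 ]
[(0.77, array([ 0.4748, -0.061 , -0.0039])), (0.58, array([0.4729, 0.1784, 0.208 ]))]
[262 159]
```

View pics/lift.png

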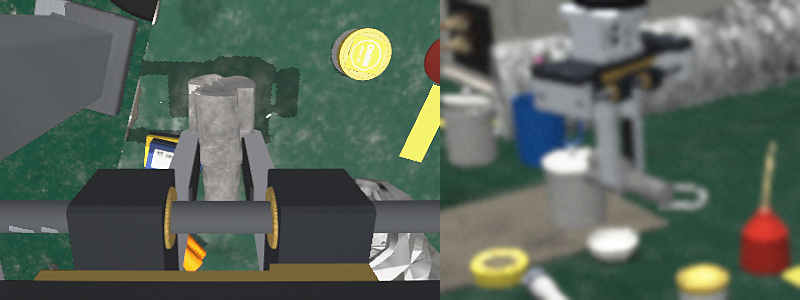

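The cutter is held level: head at about (220,105) in the left half, shank between the fingers. The networks put its origin 12 mm under the TCP and 10 mm behind it. Next I'll go over to the case.

```bash
cat >> plan.py <<'E'
def lanef(yaw): # yaw of u; columns lane x,y,z
    u=np.array([np.cos(yaw),np.sin(yaw),0]);k=np.array([0,0,1.]);s,c=np.sin(np.radians(24)),np.cos(np.radians(24))
    x=c*u+s*k;z=-s*u+c*k;return np.c_[x,np.cross(z,x),z]
def toolin(L): return np.c_[-L[:,0],L[:,1],-L[:,2]]  # tool x down slope, z into floor
E
python3 - <<'E'
from plan import *
L=lanef(np.radians(-41.9));Rt=toolin(L);print(np.linalg.det(Rt))
o=get_obs();p=np.array([.639,-.310,.0755])+L@[0,0,.17];print(p)
plan(p,Rt)
print('after turn slide',(Rt.T@(p-o['tool_pos'])/.06).round(3), o['q'])
E
```

```text
0.9999999999999999
[ 0.58753441 -0.26382256  0.23080273]
 slide [-7.784 -0.249 -0.187] rot [-0.685 -2.343 -3.144]
after turn slide [-5.989 -4.331  2.463] [ 2.43842829e-01  1.68755168e-01  1.61385102e+00  7.45275711e-05
  1.36187890e+00 -3.80501661e-02]
```

Emit:
arm_command(grip=[20,20,20,20,20,20,20,20], slide=[[-0.5,-0.03,-0.05],[-0.8,-0.03,-0.05],[-0.8,-0.03,-0.05],[-0.8,-0.03,-0.05],[-0.8,-0.03,0],[-0.8,-0.03,0],[-0.8,-0.03,0],[-0.5,-0.03,0]], rotation=[[0,0,0],[0,0,0],[0,0,0],[0,0,0],[0,0,0],[0,0,0],[0,0,0],[0,0,0]])

```text
time_s: 8.85
tool_pos: [0.5558, -0.1514, 0.2318]
orientation: [-1.889, -2.509, 0.001]
contact_force: [-0.1, 0.5, -2.6]
opening: 0.252
grasp_force: 30.0
```

Emit:
arm_command(grip=[20,20,20,20,20,20,20,20], slide=[[0,0,0],[0,0,0],[0,0,0],[0,0,0],[0,0,0],[0,0,0],[0,0,0],[0,0,0]], rotation=[[-0.098,-0.335,-0.449],[-0.098,-0.335,-0.449],[-0.098,-0.335,-0.449],[-0.098,-0.335,-0.449],[-0.098,-0.335,-0.449],[-0.098,-0.335,-0.449],[-0.098,-0.335,-0.449],[0,0,0]])

```text
time_s: 9.85
tool_pos: [0.5537, -0.1481, 0.2314]
orientation: [0.982, 2.562, -0.206]
contact_force: [-0.1, -0.5, -1.5]
opening: 0.249
grasp_force: 29.9
```

```bash
cat > d.py <<'E'
from plan import *
import sys
o=get_obs();print(o['time_s'],o['tool_pos'],o['orientation'],o['opening'],o['contact_force'])
for n in ('wrist','top','scene'):
    c,T=cam(n);im=grab_frame(n);cv2.imwrite(f'pics/{n}{sys.argv[1]}.png',im)
    for l in ('cutter','lane','tray','hinge_line','lid_pad'): print(n,l,lm(n,l,T)[:2])
E
python3 d.py L
```

```text
9.85 [ 0.55370841 -0.14813874  0.23136993] [ 0.98246297  2.56238954 -0.20600601] 0.2491167255321866 [-0.05961746 -0.54120004 -1.50169311]
wrist cutter [(0.95, array([ 0.5588, -0.1584,  0.2243]))]
wrist lane [(0.97, array([ 0.6402, -0.3128,  0.0755]))]
wrist tray [(0.55, array([ 0.6392, -0.3097,  0.0724]))]
wrist hinge_line []
wrist lid_pad []
top cutter [(0.51, array([ 0.5679, -0.1548,  0.2244]))]
top lane [(0.84, array([ 0.6393, -0.3092,  0.0745]))]
top tray [(0.75, array([ 0.6407, -0.3062,  0.0689])), (0.57, array([ 0.6882, -0.3545,  0.1326]))]
top hinge_line [(0.84, array([ 0.6891, -0.3551,  0.1346])), (0.4, array([ 0.5672, -0.1558,  0.2246]))]
top lid_pad [(0.96, array([ 0.66  , -0.3267,  0.2662]))]
scene cutter [(0.6, array([ 0.5623, -0.1576,  0.2247])), (0.6, array([ 0.4783, -0.063 , -0.0049]))]
scene lane []
scene tray [(0.92, array([ 0.6421, -0.311 ,  0.0701]))]
scene hinge_line [(0.72, array([ 0.6837, -0.353 ,  0.1306]))]
scene lid_pad [(0.91, array([ 0.6614, -0.3365,  0.2665]))]
```

View pics/wristL.png

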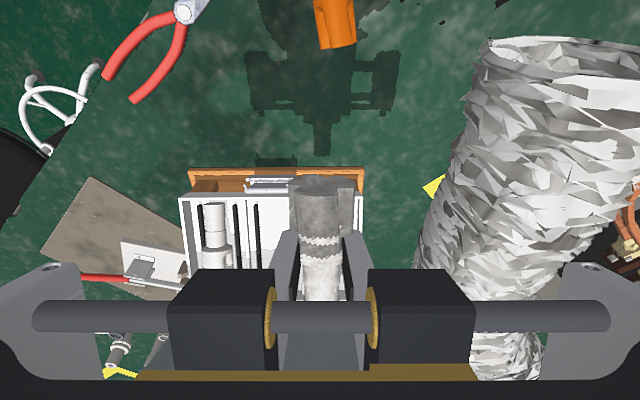

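The wrist picture shows the tray's front edge running from about (180,197) to (365,195), nearly level, so the yaw is close. The held cutter's head is at (320,205). I'll check the yaw.

Run:
```python
from plan import *
c,T=cam('wrist')
a,b=[onz(c,T,p,.068) for p in((180,198),(364,195))];print(a,b,np.linalg.norm(a-b),np.degrees(np.arctan2(*(b-a)[1::-1])))
a,b=[onz(c,T,p,.0) for p in((190,169),(365,172))];print(a,b,np.degrees(np.arctan2(*(b-a)[1::-1])))
# lid edge in top image
ct,Tt=cam('top')
im=cv2.imread('pics/wristL.png')[160:240,170:380]
g=cv2.cvtColor(im,cv2.COLOR_BGR2GRAY)
for l in cv2.createLineSegmentDetector().detect(g)[0][:,0]:
    if np.hypot(l[2]-l[0],l[3]-l[1])>35:
        P=[onz(c,T,(l[0]+170,l[1]+160),.068),onz(c,T,(l[2]+170,l[3]+160),.068)];d=P[1]-P[0]
        print((l+[170,160,170,160]).round(0),np.degrees(np.arctan2(d[1],d[0])).round(1))
from scipy.optimize import least_squares
# fit lane centre+yaw+lid angle from mean points
lane=np.array([.6396,-.3104,.0752]);h=np.array([.6866,-.3537,.1309]);pad=np.array([.6623,-.3312,.2666])
for q in (h,pad): print(np.degrees(np.arctan2(*(q-lane)[1::-1])), np.linalg.norm((q-lane)[:2]))
L=lanef(np.radians(-41.9));v=L.T@(pad-h);print(L.T@(h-lane),v,np.arctan2(v[2],-v[0])-np.arctan2(33,135))
```

```text
[ 0.50848552 -0.34765838  0.068     ] [ 0.66055926 -0.17127059  0.068     ] 0.232892833600122 49.23354304176281
[ 0.50203534 -0.35578204  0.        ] [ 0.67529734 -0.17083562  0.        ] 46.86827289944272
[257. 202. 260. 238.] -46.4
[237. 203. 240. 238.] -48.3
[177. 198. 183. 238.] -52.7
[362. 238. 362. 197.] 142.5
[186. 238. 181. 202.] 127.5
[241. 196. 174. 196.] -131.9
[189. 200. 194. 238.] -52.2
[291. 177. 247. 177.] -131.3
[225. 201. 227. 238.] -51.3
[247. 238. 244. 201.] 132.1
[256. 175. 332. 174.] 49.2
[289. 196. 242. 196.] -131.9
[247. 201. 249. 238.] -48.0
[286. 188. 246. 188.] -131.4
[246. 193. 286. 193.] 48.9
[363. 168. 187. 170.] -131.5
-42.653644921470985 0.06390532059226371
-42.49901535837729 0.030788471868541997
[ 0.0810306  -0.00084056  0.02489409] [0.02494393 0.00051868 0.13743639] 1.5105932348456923
```

Run:
```python
from plan import *
L=lanef(np.radians(-41.6));Rt=toolin(L);lane=np.array([.641,-.3108,.0752])
plan(lane+L@[-.012,0,.17],Rt);plan(lane+L@[-.012,0,.03],Rt)
print(L.T@(get_obs()['tool_pos']-lane))
```

```text
slide [-1.34  -1.064  0.733] rot [ 0.001  0.012 -0.034]
 slide [-1.335 -1.064  3.066] rot [ 0.001  0.012 -0.034]
[-0.09213364  0.06431522  0.21381668]
```

Emit:
arm_command(grip=[20,20,20,20,20,20,20,20], slide=[[-0.3,-0.24,0.1],[-0.3,-0.24,0.2],[-0.4,-0.32,0.2],[-0.34,-0.26,0.23],[0,0,0.5],[0,0,0.6],[0,0,0.4],[0,0,0]], rotation=[[0,0.01,-0.03],[0,0,0],[0,0,0],[0,0,0],[0,0,0],[0,0,0],[0,0,0],[0,0,0]])

```text
time_s: 11.75
tool_pos: [0.6079, -0.2814, 0.141]
orientation: [0.977, 2.567, -0.207]
contact_force: [0.1, 0.4, -1.6]
opening: 0.251
grasp_force: 29.9
```

```bash
python3 d.py M
python3 - <<'E'
from plan import *
L=lanef(np.radians(-41.6));Rt=toolin(L);lane=np.array([.641,-.3108,.0752])
plan(lane+L@[-.012,0,.013],Rt);print(L.T@(get_obs()['tool_pos']-lane))
a=cv2.imread('pics/wristM.png')[100:400,100:540]
s=cv2.imread('pics/sceneM.png')[140:310,360:560]
cv2.imwrite('pics/M.png',np.hstack([a,cv2.resize(s,(353,300),interpolation=cv2.INTER_CUBIC)]))
E
```

```text
11.75 [ 0.60789037 -0.28140091  0.14097765] [ 0.97652779  2.56749417 -0.20659511] 0.250575426015858 [ 0.13378046  0.38321516 -1.63067837]
wrist cutter [(0.96, array([ 0.6142, -0.2897,  0.1329]))]
wrist lane []
wrist tray []
wrist hinge_line []
wrist lid_pad []
top cutter [(0.71, array([ 0.4691, -0.0616,  0.0008])), (0.42, array([ 0.6206, -0.284 ,  0.1388]))]
top lane [(0.83, array([ 0.6401, -0.3059,  0.0774]))]
top tray [(0.89, array([ 0.6388, -0.3068,  0.0713]))]
top hinge_line [(0.81, array([ 0.6877, -0.3551,  0.1335])), (0.5, array([ 0.6465, -0.3068, -0.0025]))]
top lid_pad [(0.79, array([ 0.6602, -0.3288,  0.2658]))]
scene cutter [(0.83, array([ 0.6152, -0.2939,  0.1415])), (0.8, array([ 0.4732, -0.0624, -0.0046]))]
scene lane [(0.95, array([ 0.6356, -0.3143,  0.0757]))]
scene tray [(0.81, array([ 0.642 , -0.3122,  0.0686])), (0.17, array([ 0.6845, -0.3537,  0.1314]))]
scene hinge_line [(0.81, array([ 0.684 , -0.3526,  0.1301]))]
scene lid_pad [(0.9, array([ 0.6622, -0.3308,  0.2681]))]
 slide [ 0.003 -0.01   1.117] rot [ 0.001  0.002 -0.004]
[-0.01181378  0.00060756  0.08001372]
```

View pics/M.png

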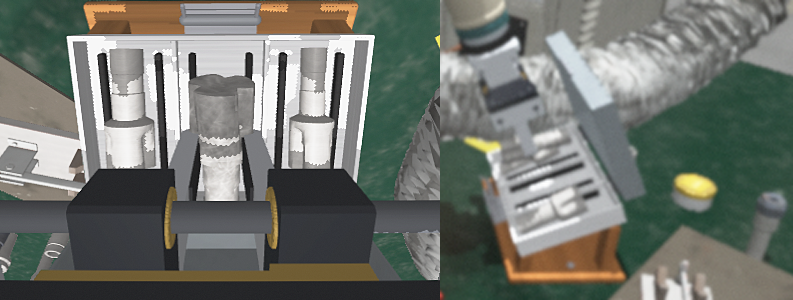

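The middle lane's rails show at x≈196 and 247 (centre 221), the outer cutters centre on 221, and the held head is centred at x≈221, so it is aligned. Lowering it now.

Emit:
arm_command(grip=[20,20,20,20,20,20,20,20], slide=[[0,-0.01,0.4],[0,0,0.4],[0,0,0.1],[0,0,0.08],[0,0,0.06],[0,0,0],[0,0,0],[0,0,0]], rotation=[[0,0,0],[0,0,0],[0,0,0],[0,0,0],[0,0,0],[0,0,0],[0,0,0],[0,0,0]])

```text
time_s: 13.65
tool_pos: [0.6277, -0.2989, 0.087]
orientation: [0.974, 2.562, -0.207]
contact_force: [0.5, 0.1, -1.8]
opening: 0.253
grasp_force: 29.9
```

Emit:
arm_command(grip=[20,20,20,20,20,20,20,20], slide=[[0,0,0.04],[0,0,0.03],[0,0,0],[0,0,0],[0,0,0],[0,0,0],[0,0,0],[0,0,0]], rotation=[[0,0,0],[0,0,0],[0,0,0],[0,0,0],[0,0,0],[0,0,0],[0,0,0],[0,0,0]])

```text
time_s: 14.65
tool_pos: [0.6288, -0.3, 0.0828]
orientation: [0.975, 2.563, -0.207]
contact_force: [-1.0, 2.1, 0.8]
opening: 0.251
grasp_force: 29.9
```

Emit:
arm_command(grip=[30,36,44,52,52,52,52,52], slide=[[0,0,0],[0,0,0],[0,0,0],[0,0,0],[0,0,0],[0,0,0],[0,0,0],[0,0,0]], rotation=[[0,0,0],[0,0,0],[0,0,0],[0,0,0],[0,0,0],[0,0,0],[0,0,0],[0,0,0]])

```text
time_s: 15.65
tool_pos: [0.6289, -0.3, 0.0827]
orientation: [0.975, 2.563, -0.207]
contact_force: [0.4, -0.2, 0.1]
opening: 0.55
grasp_force: 0.0
```

Emit:
arm_command(grip=[52,52,52,52,52,52,52,52], slide=[[0,0,-0.1],[0,0,-0.3],[0,0,-0.6],[0,0,-0.7],[0,0,-0.7],[0.3,0,-0.6],[0.3,0,0],[0,0,0]], rotation=[[0,0,0],[0,0,0],[0,0,0],[0,0,0],[0,0,0],[0,0,0],[0,0,0],[0,0,0]])

```text
time_s: 16.65
tool_pos: [0.5483, -0.2285, 0.2337]
orientation: [0.973, 2.562, -0.206]
contact_force: [0.1, -0.8, 0.3]
opening: 0.549
grasp_force: 0.0
```

```bash
python3 d.py P
python3 - <<'E'
import cv2,numpy as np
a=cv2.imread('pics/wristP.png')[100:400,100:540]
s=cv2.imread('pics/sceneP.png')[140:310,360:560]
cv2.imwrite('pics/P.png',np.hstack([a,cv2.resize(s,(353,300),interpolation=cv2.INTER_CUBIC)]))
E
```

```text
16.65 [ 0.54832783 -0.22847995  0.23371044] [ 0.97333459  2.56244711 -0.20646797] 0.549412828684513 [ 0.08398787 -0.83800615  0.31535338]
wrist cutter [(0.61, array([ 0.6343, -0.3091,  0.0736]))]
wrist lane [(0.95, array([ 0.6394, -0.3117,  0.078 ]))]
wrist tray [(0.95, array([ 0.6378, -0.3093,  0.0731]))]
wrist hinge_line [(0.84, array([ 0.6849, -0.3517,  0.1303]))]
wrist lid_pad []
top cutter [(0.59, array([ 0.6406, -0.3068,  0.0758])), (0.56, array([ 0.471 , -0.061 ,  0.0025]))]
top lane [(0.74, array([ 0.6397, -0.3082,  0.0764]))]
top tray [(0.92, array([ 0.6378, -0.3089,  0.0708]))]
top hinge_line [(0.66, array([ 0.6855, -0.3516,  0.1322]))]
top lid_pad [(0.85, array([ 0.6594, -0.3276,  0.2644]))]
scene cutter [(0.79, array([ 0.4735, -0.0629, -0.0056])), (0.73, array([ 0.663 , -0.334 ,  0.2703]))]
scene lane [(0.78, array([ 0.6375, -0.3152,  0.0759]))]
scene tray [(0.96, array([ 0.6419, -0.3129,  0.0735])), (0.23, array([ 0.6638, -0.3362,  0.2692]))]
scene hinge_line [(0.91, array([ 0.6822, -0.3518,  0.129 ])), (0.46, array([ 0.6405, -0.3107,  0.0672]))]
scene lid_pad []
```

View pics/P.png

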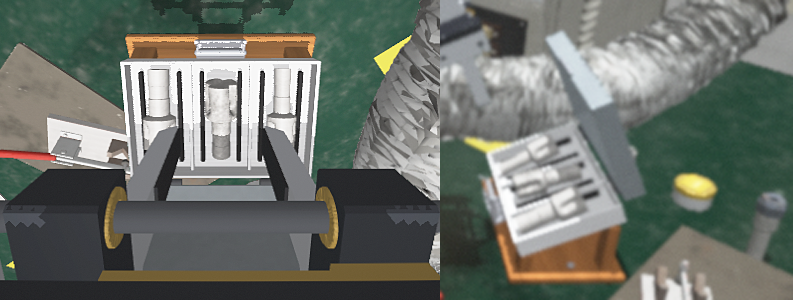

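The picture shows the cutter lying in the middle lane between the rails, head down-slope, centred at (220,118), level with the outer cutters. Next is the lid.

```bash
cat >> plan.py <<'E'
yaw=np.radians(-41.6);L=lanef(yaw);H=np.array([.6855,-.3530,.131])
def pad(th,r=.135,d=.033): return H+L@[-r*np.cos(th)+d*np.sin(th),0,r*np.sin(th)+d*np.cos(th)]
def nrm(th): return L@[np.sin(th),0,np.cos(th)]
def tool(tilt): # tilt deg from vertical; 24 = square to case floor
    b=np.radians(24-tilt);Rt=toolin(L);return Rt@R.from_rotvec([0,b,0]).as_matrix()
def rows(poses,p0=None,R0=None):
    if p0 is None:
        o=get_obs();p0=np.array(o['tool_pos']);R0=R.from_rotvec(o['orientation']).as_matrix()
    for p,Rt in poses:
        print((R0.T@(p-p0)/.06).round(2).tolist(),(np.degrees(R.from_matrix(R0.T@Rt).as_rotvec())/10).round(2).tolist(),np.round(p,3));p0,R0=p,Rt
def tcp(th,tilt,gap=0,w=.008): Rt=tool(tilt);return pad(th)+gap*nrm(th)-w*Rt[:,0],Rt
E
python3 - <<'E'
from plan import *
print(tool(0)[:,2],pad(1.51),pad(0),nrm(1.5))
o=get_obs();p=np.array(o['tool_pos']);k=np.array([0,0,1])
s,Rv=tcp(1.51,0,.03)
q=s+.1*k
rows([(p+.15*k,Rv),(q,Rv),(s,Rv)])
E
```

```text
[ 7.37732440e-17 -3.72837884e-17 -1.00000000e+00] [ 0.66080357 -0.33107348  0.26599376] [ 0.5832379  -0.26220746  0.10623755] [ 0.65992105 -0.58590532  0.47033941]
[-1.02, 0.0, -2.28] [0.0, 2.4, -0.0] [ 0.55  -0.23   0.382]
[-3.09, -0.03, 0.04] [0.0, 0.0, 0.0] [ 0.687 -0.354  0.38 ]
[0.0, -0.0, 1.67] [0.0, 0.0, 0.0] [ 0.687 -0.354  0.28 ]
```

Emit:
arm_command(grip=[0,0,0,0,0,0,0,0], slide=[[-0.2,0,-0.46],[-0.34,0,-0.76],[-0.34,0,-0.76],[-0.14,0,-0.3],[0,0,0],[0,0,0],[0,0,0],[0,0,0]], rotation=[[0,0,0],[0,0,0],[0,0,0],[0,0.6,0],[0,0.6,0],[0,0.6,0],[0,0.6,0],[0,0,0]])

```text
time_s: 18.55
tool_pos: [0.5509, -0.2312, 0.3805]
orientation: [-1.118, -2.935, -0.0]
contact_force: [0.3, -0.6, 0.1]
opening: 0.008
grasp_force: 0.0
```

Emit:
arm_command(grip=[0,0,0,0,0,0,0,0], slide=[[-0.5,-0.01,0],[-0.7,-0.01,0],[-0.7,-0.01,0],[-0.7,0,0],[-0.5,0,0],[0,0,0],[0,0,0],[0,0,0]], rotation=[[0,0,0],[0,0,0],[0,0,0],[0,0,0],[0,0,0],[0,0,0],[0,0,0],[0,0,0]])

```text
time_s: 19.55
tool_pos: [0.6865, -0.3534, 0.3843]
orientation: [1.115, 2.935, -0.0]
contact_force: [-0.5, 0.6, -0.1]
opening: 0.007
grasp_force: 0.0
```

Run:
```python
from plan import *
o=get_obs();print(o['q'])
c,T=cam('wrist');cv2.imwrite('pics/wq.png',grab_frame('wrist'));print(lm('wrist','lid_pad',T),lm('wrist','hinge_line',T))
rows([tcp(1.51,0,.03)])
rows([tcp(1.51,0,.015)]+[tcp(t,24*(1-t/1.5)) for t in (1.5,1.35,1.2,1.05,.9,.75,.6,.45,.3,.2,.1,0)],*tcp(1.51,0,.03))
```

```text
[-5.65649598e-01  6.09461914e-01  5.29169469e-01  4.49840523e-04
  2.00083948e+00 -1.41022214e+00]
[(0.81, array([ 0.6584, -0.3295,  0.2677]))] []
[0.0, -0.0, 1.73] [0.0, 0.01, -0.0] [ 0.687 -0.354  0.28 ]
[0.22, 0.0, 0.12] [0.0, 0.0, 0.0] [ 0.677 -0.345  0.273]
[0.24, -0.0, 0.12] [0.0, 0.0, 0.0] [ 0.666 -0.335  0.266]
[0.33, -0.0, 0.11] [-0.0, -0.24, -0.0] [ 0.651 -0.322  0.259]
[0.32, 0.0, 0.14] [0.0, -0.24, 0.0] [ 0.637 -0.31   0.25 ]
[0.3, -0.0, 0.17] [0.0, -0.24, 0.0] [ 0.624 -0.299  0.238]
[0.28, -0.0, 0.2] [-0.0, -0.24, -0.0] [ 0.613 -0.289  0.224]
[0.25, 0.0, 0.23] [-0.0, -0.24, -0.0] [ 0.604 -0.281  0.208]
[0.23, 0.0, 0.26] [0.0, -0.24, 0.0] [ 0.596 -0.274  0.19 ]
[0.2, -0.0, 0.28] [-0.0, -0.24, 0.0] [ 0.591 -0.269  0.17 ]
[0.16, 0.0, 0.3] [0.0, -0.24, -0.0] [ 0.588 -0.266  0.15 ]
[0.09, -0.0, 0.21] [-0.0, -0.16, -0.0] [ 0.587 -0.266  0.137]
[0.08, 0.0, 0.22] [-0.0, -0.16, -0.0] [ 0.587 -0.266  0.123]
[0.06, -0.0, 0.22] [0.0, -0.16, 0.0] [ 0.589 -0.267  0.109]
```

Emit:
arm_command(grip=[0,0,0,0,0,0,0,0], slide=[[0,0,0.5],[0,0,0.7],[0,0,0.53],[0,0,0],[0.22,0,0.12],[0.24,0,0.12],[0.33,0,0.11],[0,0,0]], rotation=[[0,0,0],[0,0,0],[0,0,0],[0,0,0],[0,0,0],[0,0,0],[0,-0.24,0],[0,0,0]])

```text
time_s: 20.7
tool_pos: [0.6513, -0.322, 0.2603]
orientation: [1.101, 2.898, -0.023]
contact_force: [0.1, -0.3, -0.4]
opening: -0.0
grasp_force: 0.0
```

Run:
```python
from plan import *
for n in('top','scene'):
  c,T=cam(n);grab_frame(n);print(lm(n,'lid_pad',T))
rows([tcp(1.35,2.4)]);print(pad(1.35),pad(1.5))
```

```text
[(0.64, array([ 0.6436, -0.3113,  0.2582]))]
[(0.91, array([ 0.6449, -0.3163,  0.2588]))]
[0.05, -0.0, -0.01] [0.0, 0.02, -0.0] [ 0.651 -0.322  0.259]
[ 0.64503614 -0.31707451  0.25900795] [ 0.65979534 -0.33017834  0.26565676]
```

Contact works: the lid has moved as modelled, to 1.35 rad. Carrying on along the arc.

Emit:
arm_command(grip=[0,0,0,0,0,0,0,0], slide=[[0.32,0,0.14],[0.3,0,0.17],[0.28,0,0.2],[0.25,0,0.23],[0.23,0,0.26],[0.2,0,0.28],[0.16,0,0.3],[0,0,0]], rotation=[[0,-0.24,0],[0,-0.24,0],[0,-0.24,0],[0,-0.24,0],[0,-0.24,0],[0,-0.24,0],[0,-0.24,0],[0,0,0]])

```text
time_s: 21.9
tool_pos: [0.5874, -0.2659, 0.1475]
orientation: [1.004, 2.643, -0.169]
contact_force: [0.5, 0.8, -0.2]
opening: 0.006
grasp_force: 0.0
```

Run:
```python
from plan import *
for n in('top','scene'):
  c,T=cam(n);grab_frame(n);print(lm(n,'lid_pad',T))
print(pad(.3),pad(.2))
rows([tcp(t,24*(1-t/1.5)) for t in (.2,.12,.06,0)])
```

```text
[(0.82, array([ 0.5832, -0.2576,  0.1406]))]
[(0.73, array([ 0.5842, -0.2605,  0.1424]))]
[ 0.58233305 -0.26140409  0.1477562 ] [ 0.58159752 -0.26075106  0.13389937]
[0.14, -0.01, 0.2] [0.0, -0.14, -0.01] [ 0.587 -0.266  0.137]
[0.06, 0.0, 0.17] [0.0, -0.13, -0.0] [ 0.587 -0.266  0.126]
[0.04, 0.0, 0.13] [0.0, -0.1, -0.0] [ 0.588 -0.266  0.118]
[0.03, -0.0, 0.13] [-0.0, -0.1, 0.0] [ 0.589 -0.267  0.109]
```

Emit:
arm_command(grip=[0,0,0,0,0,0,0,0], slide=[[0.14,0,0.2],[0.06,0,0.17],[0.02,0,0.07],[0.02,0,0.06],[0,0,0],[0,0,0],[0,0,0],[0,0,0]], rotation=[[0,-0.14,0],[0,-0.13,0],[0,-0.05,0],[0,-0.05,0],[0,0,0],[0,0,0],[0,0,0],[0,0,0]])

```text
time_s: 23.1
tool_pos: [0.5866, -0.2648, 0.119]
orientation: [0.981, 2.578, -0.199]
contact_force: [-7.1, 4.6, 12.6]
opening: 0.004
grasp_force: 7.2
```

Emit:
arm_command(grip=[0,0,0,0,0,0,0,0], slide=[[0.02,0,0.05],[0.01,0,0.04],[0,0,0],[0,0,0],[0,0,0],[0,0,0],[0,0,0],[0,0,0]], rotation=[[0,-0.1,0],[0,0,0],[0,0,0],[0,0,0],[0,0,0],[0,0,0],[0,0,0],[0,0,0]])

```text
time_s: 24.1
tool_pos: [0.5874, -0.2654, 0.1114]
orientation: [0.975, 2.563, -0.206]
contact_force: [-2.8, 0.9, 4.6]
opening: 0.003
grasp_force: 2.9
```

Emit:
arm_command(grip=[0,0,0,0,0,0,0,0], slide=[[0,0,0.03],[0,0,0.02],[0,0,0],[0,0,0],[0,0,0],[0,0,0],[0,0,0],[0,0,0]], rotation=[[0,0,0],[0,0,0],[0,0,0],[0,0,0],[0,0,0],[0,0,0],[0,0,0],[0,0,0]])

```text
time_s: 25.1
tool_pos: [0.5876, -0.2655, 0.111]
orientation: [0.975, 2.562, -0.206]
contact_force: [-11.8, 9.0, 21.6]
opening: 0.009
grasp_force: 12.8
```

Run:
```python
from plan import *
for n in('top','scene'):
  c,T=cam(n);grab_frame(n);print(lm(n,'lid_pad',T))
print(pad(0),get_obs()['contact_force']@L, L.T@(np.array(get_obs()['tool_pos'])-pad(0)))
```

```text
[(0.77, array([ 0.5834, -0.256 ,  0.1058]))]
[(0.8, array([ 0.5841, -0.259 ,  0.1093])), (0.65, array([ 0.6394, -0.3092, -0.0019]))]
[ 0.5832379  -0.26220746  0.10623755] [-4.69661537 -1.09212777 25.51507088] [0.00691715 0.00046274 0.00219407]
```

Firm stop: 25 N with no further travel, after the force had dropped as it passed the catch. Backing off to check.

Emit:
arm_command(grip=[0,0,0,0,0,0,0,0], slide=[[0,0,-0.1],[0,0,-0.3],[0,0,-0.7],[0,0,-0.7],[0.3,0,-0.7],[0.3,0,-0.3],[0,0,0],[0,0,0]], rotation=[[0,0,0],[0,0,0],[0,0,0],[0,0,0],[0,0,0],[0,0,0],[0,0,0],[0,0,0]])

```text
time_s: 26.3
tool_pos: [0.5123, -0.1988, 0.2465]
orientation: [0.975, 2.565, -0.206]
contact_force: [0.2, 0.3, -0.2]
opening: 0.008
grasp_force: 0.0
```

```bash
python3 d.py Z
python3 - <<'E'
import cv2,numpy as np
from plan import *
print(pad(0),pad(.08))
a=cv2.imread('pics/wristZ.png')[100:400,100:540]
s=cv2.imread('pics/sceneZ.png')[170:310,360:525]
cv2.imwrite('pics/Z.png',np.hstack([a,cv2.resize(s,(353,300),interpolation=cv2.INTER_CUBIC)]))
E
```

```text
26.3 [ 0.51228911 -0.1988475   0.24646324] [ 0.97507671  2.5646866  -0.20603133] 0.0075417503129584 [ 0.16619417  0.32797473 -0.21118812]
wrist cutter []
wrist lane []
wrist tray [(0.87, array([ 0.6366, -0.3084,  0.0738]))]
wrist hinge_line []
wrist lid_pad [(0.58, array([ 0.5827, -0.2611,  0.1082]))]
top cutter [(0.83, array([ 0.4685, -0.061 ,  0.0014])), (0.67, array([ 0.645 , -0.3076, -0.0039]))]
top lane []
top tray [(0.87, array([ 0.6406, -0.3076,  0.0699]))]
top hinge_line [(0.77, array([ 0.6878, -0.3558,  0.1339]))]
top lid_pad [(0.7, array([ 0.583 , -0.258 ,  0.1059])), (0.38, array([ 0.6891, -0.3552,  0.132 ]))]
scene cutter [(0.82, array([ 0.4732, -0.0654, -0.0014]))]
scene lane [(0.61, array([ 0.6385, -0.3112,  0.0743]))]
scene tray [(0.78, array([ 0.6443, -0.3132,  0.0692]))]
scene hinge_line [(0.65, array([ 0.6809, -0.3545,  0.1279]))]
scene lid_pad [(0.56, array([ 0.5884, -0.2616,  0.1104]))]
[ 0.5832379  -0.26220746  0.10623755] [ 0.58208516 -0.26118401  0.11724516]
```

View pics/Z.png

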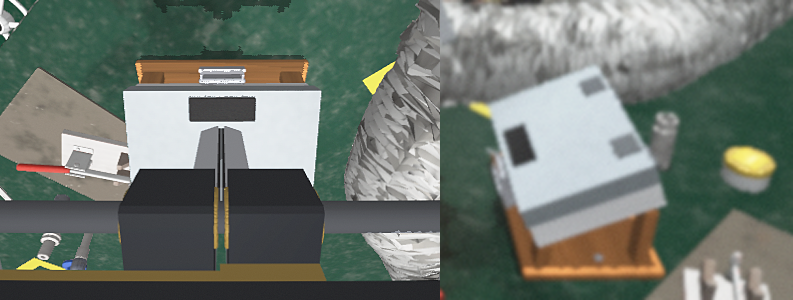

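The picture shows the lid flat over the case, pad at (222,108), its front edge at the catch (222,75). The measured pad height of 0.108 fits fully home (0.106) rather than caught at the lip (0.117).

```bash
python3 -c "from bench import *;print(finish_job())"
```

```text
the job is handed in; nothing more can be done
None
```

The stubby cutter is in the middle lane with its head end down, the lid is pressed past the catch to a firm stop (25 N, no further travel), the long cutter was left alone, and the job was handed in at about 26 s; no verdict was returned.

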